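# Close the sachet box: fold the cover over and tuck its edge beneath the lip

## Task

Close the sachet box: push its upright white cover over with the fingertips until it lies flat, and, keeping it down, push it by its cross rib so that its free edge slides fully beneath the black retaining lip and stays there by itself when you let go. Only push on the outer face of the cover and its rib: do not take hold of the cover or touch its inner face, do not lift or shove the box out of its place, and leave the jar, the mug and the jam cup where they stand.

Things in the scene. Friction and masses are not known exactly. Their poses are not given: they have to be found in the camera images.
- sachet_box: Low black box of tea sachets, 120 x 92 x 56 mm, 0.9 kg, loose. Origin: centre of its underside; x is the direction in which the cover folds over and slides (hinge side to lip side, roughly away from the robot), y along the hinge, z up. Side walls 42 mm high; the wall at x = 57 to 60 mm carries the lip. It slides if pushed with more than about 5 N.
- hinge_line (a point): Middle of the hinge axis of the cover, on the box at x = -52 mm, z = 45 mm; the axis runs along the box's y. Axes as the box's.
- lip (a point): Underside of the black retaining lip, inner edge of its level part, mid-length: box frame x = 46, z = 52 mm. Level strip over the box's whole 92 mm width, x = 46 to 60 mm, 3 mm thick, with a flared edge rising from x = 47 to x = 40 mm, up to z = 59 mm. The flat cover passes beneath with 5 mm to spare. Axes as the box's.
- rib (a point): Foot of the cover's cross rib, middle of its hinge-facing side, on the outer face: 64 mm from the hinge axis (plus the slide), 2 mm out of the hinge plane. Site x points along the cover to its free edge, y along the hinge, z out of the outer face (up when shut). Rib 4 mm thick, 60 mm long along y, 7.5 mm proud. At full slide its lip side is still 6 mm short of the flare.
- free_edge (a point): Middle of the free edge of the cover, on the outer face: 88 mm from the hinge axis (plus the slide). Axes as at point rib. Cover shut and not yet slid: 10 mm short of the lip's level part in x; fully slid: 8 mm beneath it.
- leaf (a joint): Hinge angle of the white cover, rad: 0 = flat on the box, 1.57 = upright, stop at 2.0 (leaning back, away from the lip). Starts at 1.4 to 1.8. A weak spring (0.07 N m/rad, rest at 1.6) with friction (0.02 N m) lifts the cover again to about 1.2 when let go untucked (about 1 N at its free edge).
- cover (a joint): Slide of the cover in its own plane, m: 0 = drawn back to the hinge (start), 0.018 = fully out (stop). 1.5 N friction; stays where left. The white cover plate reaches from 2 to 88 mm from the hinge axis at slide 0, is 86 mm wide and 4.5 mm thick (2.5 mm inside to 2 mm outside of the hinge plane).
- lining: Inner face of the cover: white lining sheet 82 x 82 x 1.5 mm on the side that faces the sachets when shut. Not to be touched. Origin on the hinge axis (shifted by the slide), axes as at point rib.
- jar: Glass jar with black lid, 63 mm wide, 94 mm high, loose, upright beside the work; origin at the centre of its underside. A bystander.
- mug: White dotted mug, 78 mm wide, 114 mm with its handle, 93 mm high, loose, upright beside the work; origin at the centre of its underside. A bystander.
- jam_cup: Small portion cup of jam, 64 mm wide, 27 mm high, loose, upright; origin at the centre of its underside. A bystander.

How it is judged:
By the outcome, as a careful person would: the job done as asked, in the order asked, and still so for the second after the job is handed in, with the robot touching nothing.
It also fails if it takes over 38 s, if anything falls off the work surface, if the arm or the gripper's body presses on something with over 40 N, if the wrist force passes 120 N, or if a joint passes its speed limit or range.

## Robot

A 7-joint arm with a two-finger parallel gripper is mounted at the origin on a cart in front of the work surface, level with it; the furniture and walls round the work are solid. World frame = base frame: x ahead of the robot, y to its left, z up, the work surface at z = 0. Lengths are in mm, angles in rad, forces in N, time in s.
With the tool pointing down it reaches from about 400 to 875 mm from the base axis. Payload 4.4 kg.
Tool frame: the origin (TCP) lies at the very end of the fingers, on their centre line; the grasp point (between the pads) lies 19 mm behind it; z points along the fingers, y is the line along which they close (so a half turn about z gives the same grasp; the last joint's range is limited). The gripper opens to 85 mm and grips with 20 to 120 N. Pads are 22 mm wide; open, the fingers measure 114 mm over their backs; the gripper's body (76 mm by 85 mm) begins 54 mm behind the grasp point. The pads swing forward as they close: fully open they stand 13 mm farther back than shut.
Start: joints at [-1.268, 0.628, 0.038, 1.517, -0.027, 0.996, -0.02], TCP at [234.3, 606.318, 231.313] pointing down, gripper open.
Joint ranges: [-3.06, 3.06], [-0.37, 2.12], [-1.25, 1.32], [0.18, 2.47], [-1.1, 4.24], [0.23, 1.98], [-2.94, 2.94]. Speed limits (rad/s): [2.57, 2.57, 3.14, 3.14, 3.14, 3.14, 3.14].

## Interface

Orientations are given as [roll, pitch, yaw] about the fixed x, y, z axes, in that order (R = Rz(yaw) Ry(pitch) Rx(roll)).
In Python, from cell import read_state, get_image, camera_info, finish_job gives the robot as it stands.
- The arm moves only by the tool play_rows, never from a script. Its argument "deltas" is one flat list of numbers, 7 for each row, row after row: the shift along the tool's x, y, z in mm, then the turn, a rotation vector about the tool's x, y, z in rad, then the opening, from 0 (shut) to 1 (fully open). In form: [dx, dy, dz, ax, ay, az, grip, dx, dy, dz, ax, ay, az, grip, ...]. A call has 1 to 10 rows; each row is the pose to reach, as a shift and turn from the pose commanded when the call began, along the tool's axes at that moment; what a row does not reach only later rows make up. A row lasts 1/8 s, in which the tool goes at most 62.5 mm and 10.7 degrees, less where a joint would pass 70% of its speed; a pose out of reach is approached as far as the arm can. A call with a gripper value outside its range is refused whole. The fingers move at their own pace and stop on an object; the grip force is fixed at half the most. Time passes only in rows, so rows that repeat a pose let the fingers close. It gives the time, the measured TCP pose, the force, the opening and the grip force at its end, in the units of the state.
- read_state(): the state, without advancing time (a new reading comes with each control period).
- get_image(name): name is "scene" or "top" or "wrist"; returns the picture (384x512x3 uint8, red, green, blue); there is no depth.
- camera_info(name): a dict with "fx", "fy", "cx", "cy" (pixels), "T" (4x4, takes a point from camera to world coordinates). Camera axes: x right, y down, z forward; pixel columns grow to the right and rows downward; lengths in mm; the calibration is good to about 2 mm. A picture is of the moment at which its call begins: read the wrist's pose just before it. camera_info takes no time and is no camera call; for the wrist camera it gives the pose at the moment of the call.
- finish_job(): hands the job in; it is judged then, once.
The state is a dict: "clock": time; "qpos": joint angles; "qd": joint speeds; "tau": joint torques, N m; "eef_pos": TCP position; "tool_rot": TCP orientation; "force": force on the tool from outside, world axes, zero at the start; "torque": the same for the moment, N m; "width": finger opening in mm; "gripper_force": force on a finger pad.
Only numpy, scipy, OpenCV 4.12 (cv2) and the standard library are available. Lean on these libraries where they do the work, as an engineer would, in place of code of your own. Each camera call takes 0.05 s, during which the arm holds its last target. There are 200 camera calls.

## Working session

There is one attempt and no reset: what is moved stays moved. The work goes in short steps, Python scripts to look and compute and a tool call to move; the robot and the scene stay as the last step left them, time stands still between calls to the robot, and variables do not carry over. Pictures are saved under pics/ and viewed, at most 10 in all, crops included, and the job is handed in when it is done.

Besides the shell and the picture viewer there is one more tool, called after "Request:" as name(argument=value, ...) on one line, values as JSON. play_rows: Moves the arm, as the interface text tells. Its arguments: {"type":"object","properties":{"deltas":{"type":"array"}},"required":["deltas"]}

```bash
mkdir -p pics
python3 - <<'E'
from cell import *
import cv2,numpy as np
np.set_printoptions(precision=4,suppress=True)
s=read_state();print(s)
for n in("scene","top"):
    im=get_image(n);cv2.imwrite(f"pics/{n}0.png",im[:,:,::-1]);c=camera_info(n);print(n,c)
E
```

```text
{'clock': 0.0, 'qpos': array([-1.2678,  0.6293,  0.0384,  1.5184, -0.027 ,  0.9962, -0.02  ]), 'qd': array([-0.0008, -0.0018, -0.0012,  0.002 , -0.001 , -0.0006, -0.0002]), 'tau': array([ -0.0002, -56.3403,   1.2265, -19.3445,   0.011 ,   0.0104,
         0.    ]), 'eef_pos': array([234.0759, 605.7441, 230.3936]), 'tool_rot': array([-3.1398,  0.    ,  2.7728]), 'force': array([-0.0807, -0.2881,  0.0179]), 'torque': array([-0.0009, -0.039 ,  0.0016]), 'gripper_force': 0.0, 'width': 85.678753721941}
scene {'fx': 458.81471703156575, 'fy': 458.81471703156575, 'cx': 256.11291807871476, 'cy': 189.80425139697638, 'T': array([[   0.8693,   -0.3685,    0.3296,  149.3587],
       [  -0.4943,   -0.6603,    0.5654, -577.9637],
       [   0.0093,   -0.6544,   -0.7561,  955.1491],
       [   0.    ,    0.    ,    0.    ,    1.    ]])}
top {'fx': 469.81805966103997, 'fy': 469.81805966103997, 'cx': 247.34909222473678, 'cy': 193.77130567904666, 'T': array([[  -0.0024,   -0.9977,    0.0671,  428.1226],
       [  -0.9999,    0.0014,   -0.015 ,   98.0343],
       [   0.0149,   -0.0671,   -0.9976, 1562.7587],
       [   0.    ,    0.    ,    0.    ,    1.    ]])}
```

Run:
```python
import cv2
for n in("scene","top"):
    im=cv2.imread(f"pics/{n}0.png");cv2.imwrite(f"pics/{n}0b.png",cv2.resize(im,(800,600),interpolation=cv2.INTER_CUBIC))
```

```text
(no output)
```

View pics/scene0b.png

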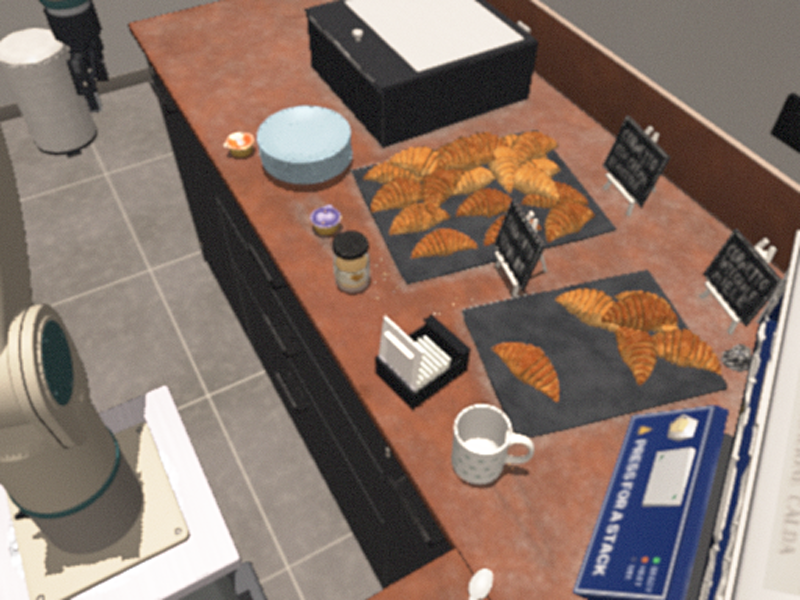

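View pics/top0b.png

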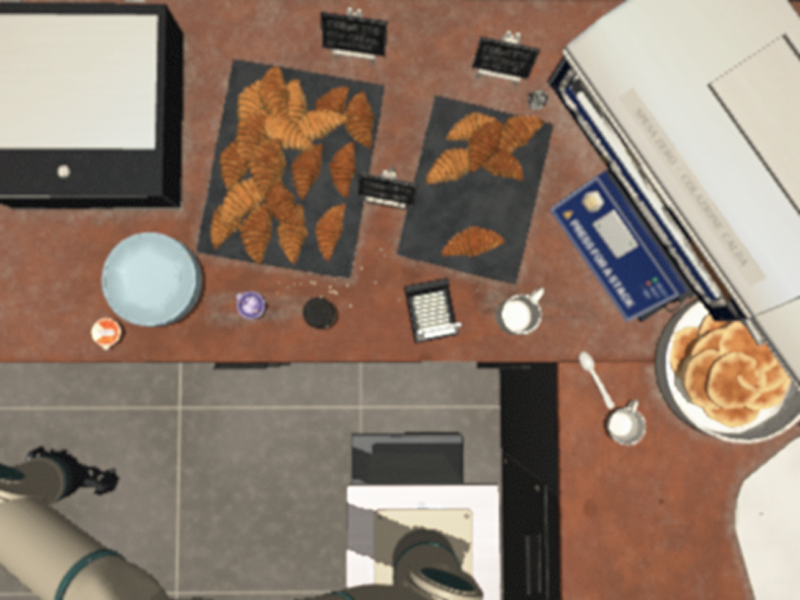

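The box is at scene (422,362) and top (432,310) in the enlarged views. The jar is to its left at top (320,313) and the mug to its right at (520,313). Next I enlarge the box.

Run:
```python
import cv2,numpy as np
a=cv2.imread("pics/scene0.png")[190:270,225:315];b=cv2.imread("pics/top0.png")[170:230,245:305]
a=cv2.resize(a,None,fx=4.4,fy=4.4*1,interpolation=cv2.INTER_CUBIC);b=cv2.resize(b,None,fx=6,fy=6,interpolation=cv2.INTER_CUBIC)
o=np.zeros((370,800,3),np.uint8);o[:352,:396]=a[:352,:396];o[:360,430:790]=b
cv2.imwrite("pics/crop.png",o)
```

```text
(no output)
```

View pics/crop.png

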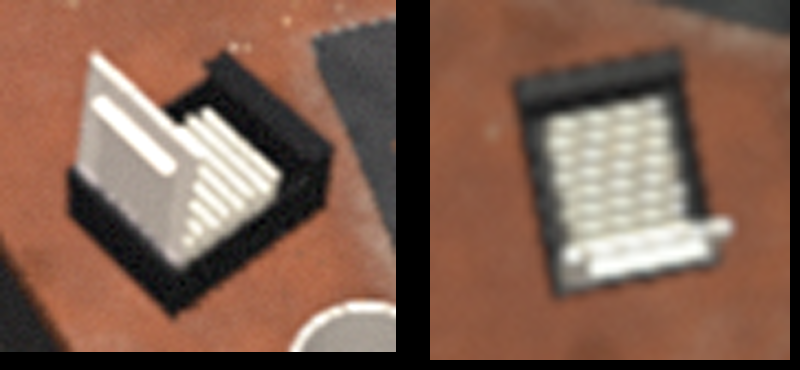

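Left crop, scene: box bottom corners at (70,213), (175,316) and (325,208), and cover free edge from (95,52) to (210,155). Right crop, top: lip side from (515,80) to (680,50), and hinge side from (557,296) to (718,265).

```bash
cat > h.py <<'E'
from cell import *
import numpy as np
from scipy.spatial.transform import Rotation as R
np.set_printoptions(precision=3,suppress=True)
def proj(c,P):
    P=np.atleast_2d(P);T=c["T"];p=(P-T[:3,3])@T[:3,:3]
    return np.c_[c["fx"]*p[:,0]/p[:,2]+c["cx"],c["fy"]*p[:,1]/p[:,2]+c["cy"]]
def cov(r,y,out,q): # cover point in box frame
    return [-52+r*np.cos(q)-out*np.sin(q),y,45+r*np.sin(q)+out*np.cos(q)]
def w(p,P): # box->world
    c,s=np.cos(p[2]),np.sin(p[2]);P=np.atleast_2d(P)
    return np.c_[p[0]+c*P[:,0]-s*P[:,1],p[1]+s*P[:,0]+c*P[:,1],P[:,2]]
E
python3 - <<'E'
from h import *
from scipy.optimize import least_squares
S=np.array([[70,213],[175,316],[325,208],[332,152],[95,52],[210,155]])/4.4+[225,190]
T=(np.array([[680,50],[515,80],[557,296],[718,265],[732,228]])-[430,0])/6+[245,170]
cs,ct=camera_info("scene"),camera_info("top")
def f(p):
    q=p[3]
    A=[[-60,46,0],[-60,-46,0],[60,-46,0],[60,-46,55],cov(88,43,0,q),cov(88,-43,0,q)]
    B=[[60,-46,55],[60,46,55],[-60,46,0],[-60,-46,0],cov(88,-43,0,q)]
    return np.r_[proj(cs,w(p,A))-S,proj(ct,w(p,B))-T].ravel()
r=least_squares(f,[530,50,0.1,1.5],loss="soft_l1");print(r.x);print(f(r.x).reshape(-1,2))
# bystanders
def ray(c,u,v,z):
    d=c["T"][:3,:3]@[(u-c["cx"])/c["fx"],(v-c["cy"])/c["fy"],1];o=c["T"][:3,3];return o+d*(z-o[2])/d[2]
for n,u,v,z in(("jar",320,313,94),("mug",520,313,93),("jam",251,305,27)):print(n,ray(ct,u*.64,v*.64,z))
print(w(r.x,[[-52,0,45],cov(64,0,2,0),cov(88,0,2,0),[46,0,52]]))
E
```

```text
[515.389 -20.089   0.194   1.407]
[[-1.451  0.895]
 [-1.167  1.443]
 [ 0.315 -0.467]
 [ 0.533 -0.738]
 [ 0.11   0.559]
 [-1.197 -0.041]
 [ 0.589 -1.187]
 [ 0.165 -0.684]
 [-0.398  0.098]
 [-0.163 -0.132]
 [-0.116 -1.998]]
jar [506.551 209.012  94.   ]
mug [ 505.973 -192.508   93.   ]
jam [527.104 358.225  27.   ]
[[464.366 -30.118  45.   ]
 [527.164 -17.774  47.   ]
 [550.713 -13.145  47.   ]
 [560.526 -11.217  52.   ]]
```

```bash
cat >> h.py <<'E'
BOX=np.array([515.4,-20.1,.194])
def rot(rpy): return R.from_euler("xyz",rpy)
def deltas(pos,rpy,goals): # goals: world x,y,z,rpy
    r0=rot(rpy)
    for g in goals: print(np.round(np.r_[r0.inv().apply(np.array(g[:3])-pos),(r0.inv()*rot(g[3])).as_rotvec()],3).tolist())
DOWN=[np.pi,0,.194+np.pi]
def tip(X,z,y=0): # tip front at X from hinge, box frame -> world goal, 11mm half thickness
    return [*w(BOX,[X-52-11,y,z])[0],DOWN]
E
python3 - <<'E'
from h import *
deltas([234.3,606.3,231.3],[-3.1398,0,2.7728],[[440,290,235,DOWN],tip(-20,235),tip(-20,95)])
print(tip(-20,95))
E
```

```text
[-305.892, -220.887, -3.304, -0.002, -0.001, -0.563]
[-417.812, -527.24, -2.755, -0.002, -0.001, -0.563]
[-417.812, -526.989, 137.245, -0.002, -0.001, -0.563]
[np.float64(433.9570015211385), np.float64(-36.10118741756904), np.float64(95.0), [3.141592653589793, 0, 3.335592653589793]]
```

Request:
play_rows(deltas=[-306, -221, -3, 0, 0, -0.56, 0, -306, -221, -3, 0, 0, -0.56, 0, -306, -221, -3, 0, 0, -0.56, 0, -306, -221, -3, 0, 0, -0.56, 0, -306, -221, -3, 0, 0, -0.56, 0, -418, -527, -3, 0, 0, -0.563, 0, -418, -527, -3, 0, 0, -0.563, 0, -418, -527, -3, 0, 0, -0.563, 0, -418, -527, -3, 0, 0, -0.563, 0, -418, -527, -3, 0, 0, -0.563, 0])

```text
clock: 1.35
eef_pos: [428.7, 30.8, 234.2]
tool_rot: [-3.142, 0.0, -2.947]
force: [2.4, 0.1, 0.8]
width: -0.1
gripper_force: 0.0
```

Request:
play_rows(deltas=[0, 0, 0, 0, 0, 0, 0, 0, 0, 0, 0, 0, 0, 0])

```text
clock: 1.6
eef_pos: [428.8, 33.1, 234.1]
tool_rot: [3.141, -0.0, -2.948]
force: [-0.8, 0.5, -0.1]
width: -0.3
gripper_force: 0.0
```

Run:
```python
from h import *
import cv2
s=read_state();print(s["eef_pos"],s["tool_rot"],s["force"])
deltas(s["eef_pos"]+[0,0,.5],s["tool_rot"],[tip(-20,235),tip(-20,95)])
c=camera_info("wrist");im=get_image("wrist");cv2.imwrite("pics/w1.png",im[:,:,::-1])
np.save("w1c.npy",c,allow_pickle=True)
```

```text
[428.784  33.105 234.123] [ 3.141 -0.    -2.948] [-0.849  0.451 -0.064]
[8.246, -68.908, -0.417, 0.001, -0.0, -0.0]
[8.23, -68.989, 139.583, 0.001, -0.0, -0.0]
```

View pics/w1.png

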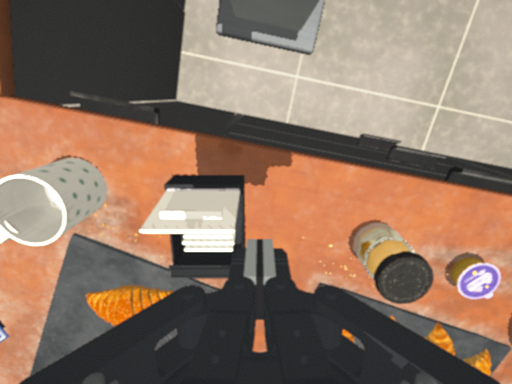

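The wrist view shows the box aligned with the tool. The black body runs from (170,177) to (244,272), the cover's free edge is at (140–238,233), and the jar and mug are clear. I check my estimate against it.

Run:
```python
from h import *
import cv2
c=np.load("w1c.npy",allow_pickle=True).item()
q=1.407
P=[[60,46,55],[60,-46,55],[-60,46,42],[-60,-46,42],cov(88,43,2,q),cov(88,-43,2,q),cov(68,30,9.5,q),cov(68,-30,9.5,q)]
uv=proj(c,w(BOX,P));print(uv)
im=cv2.imread("pics/w1.png")
k=5;x0,y0=130,165
o=cv2.resize(im[y0:y0+120,x0:x0+130],None,fx=k,fy=k,interpolation=cv2.INTER_CUBIC)
for p in uv: cv2.circle(o,tuple(int(v) for v in (p-[x0,y0])*k),4,(0,0,255),1)
cv2.imwrite("pics/w1c.png",o)
```

```text
[[242.027 276.618]
 [168.999 276.728]
 [240.644 182.166]
 [162.251 182.265]
 [231.989 231.262]
 [137.181 231.393]
 [219.713 212.726]
 [156.88  212.809]]
```

View pics/w1c.png

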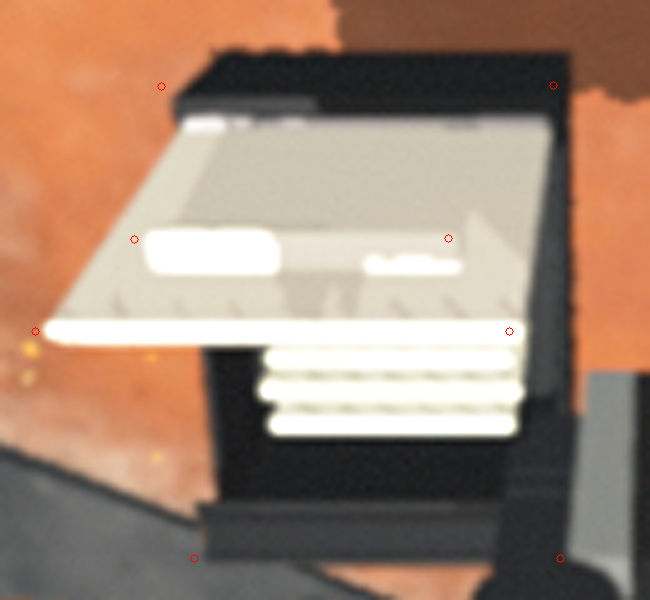

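The prediction fits to about 3 mm (box about 2.5 mm more to +y). I approach behind the cover and descend.

Request:
play_rows(deltas=[8, -66, 0, 0, 0, 0, 0, 8, -66, 40, 0, 0, 0, 0, 8, -66, 100, 0, 0, 0, 0, 8, -66, 139, 0, 0, 0, 0, 8, -66, 139, 0, 0, 0, 0, 8, -66, 139, 0, 0, 0, 0])

```text
clock: 2.4
eef_pos: [434.6, -32.4, 96.1]
tool_rot: [3.142, 0.001, -2.945]
force: [-0.6, -0.1, 0.1]
width: 0.2
gripper_force: 0.0
```

```bash
sed -i 's/^BOX=.*/BOX=np.array([516,-17.6,.194])/' h.py
python3 - <<'E'
from h import *
s=read_state();print(s["eef_pos"],s["tool_rot"],s["force"])
g=[]
for X,Z in((-10,50),(0,50.5),(10,50),(20,46.5),(30,41),(37,35),(42,29),(46,22),(49,14),(50,8)): g.append(tip(X,45+Z))
deltas(s["eef_pos"]+[0,0,.5],s["tool_rot"],g)
E
```

```text
[434.648 -32.426  96.131] [ 3.142  0.001 -2.945] [-0.611 -0.143  0.136]
[-9.679, -1.159, 1.645, 0.0, 0.001, 0.002]
[-19.679, -1.182, 1.159, 0.0, 0.001, 0.002]
[-29.679, -1.205, 1.673, 0.0, 0.001, 0.002]
[-39.674, -1.228, 5.188, 0.0, 0.001, 0.002]
[-49.666, -1.252, 10.702, 0.0, 0.001, 0.002]
[-56.657, -1.268, 16.712, 0.0, 0.001, 0.002]
[-61.649, -1.28, 22.719, 0.0, 0.001, 0.002]
[-65.639, -1.29, 29.725, 0.0, 0.001, 0.002]
[-68.627, -1.298, 37.729, 0.0, 0.001, 0.002]
[-69.619, -1.3, 43.73, 0.0, 0.001, 0.002]
```

Request:
play_rows(deltas=[-10, -1, 1.5, 0, 0, 0, 0, -20, -1, 1, 0, 0, 0, 0, -30, -1, 1.5, 0, 0, 0, 0, -40, -1, 5, 0, 0, 0, 0, -50, -1, 10.5, 0, 0, 0, 0, -57, -1, 16.5, 0, 0, 0, 0, -62, -1, 22.5, 0, 0, 0, 0, -66, -1, 29.5, 0, 0, 0, 0, -66, -1, 29.5, 0, 0, 0, 0])

```text
clock: 3.52
eef_pos: [498.6, -21.7, 65.1]
tool_rot: [3.141, -0.001, -2.947]
force: [0.3, -0.1, 0.9]
width: -0.5
gripper_force: 0.5
```

Run:
```python
from h import *
import cv2
s=read_state();print(s["eef_pos"],s["tool_rot"],s["force"])
deltas(s["eef_pos"]+[0,0,.5],s["tool_rot"],[tip(49,59),tip(50,53),tip(50,49),tip(50,46)])
im=get_image("scene")[170:290,205:345]
o=np.hstack([cv2.resize(im,(400,343),interpolation=cv2.INTER_CUBIC),cv2.resize(get_image("wrist"),(400,343))])
cv2.imwrite("pics/f1.png",o[:,:,::-1])
```

```text
[498.627 -21.664  65.071] [ 3.141 -0.001 -2.947] [ 0.341 -0.09   0.905]
[-3.836, 0.636, 6.568, 0.0, -0.001, 0.0]
[-4.84, 0.634, 12.568, 0.0, -0.001, 0.0]
[-4.843, 0.633, 16.568, 0.0, -0.001, 0.0]
[-4.845, 0.632, 19.568, 0.0, -0.001, 0.0]
```

View pics/f1.png

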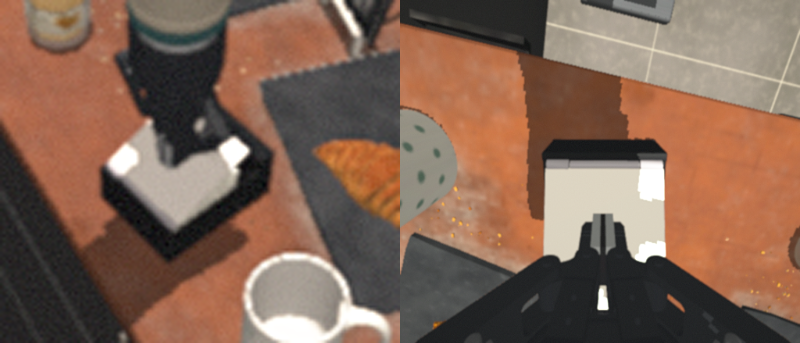

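The cover is folded well over, with the fingertips on its outer face on the hinge side of the rib. I press on down.

Request:
play_rows(deltas=[-4, 0.6, 6.5, 0, 0, 0, 0, -4.5, 0.6, 12, 0, 0, 0, 0, -4.5, 0.6, 16, 0, 0, 0, 0, -4.5, 0.6, 18, 0, 0, 0, 0, -4.5, 0.6, 18, 0, 0, 0, 0])

```text
clock: 4.25
eef_pos: [503.6, -20.3, 47.7]
tool_rot: [-3.141, 0.001, -2.947]
force: [1.5, -0.6, 1.2]
width: 0.2
gripper_force: 0.8
```

Request:
play_rows(deltas=[0, 0, 1, 0, 0, 0, 0, 0, 0, 1.5, 0, 0, 0, 0, 0, 0, 1.5, 0, 0, 0, 0])

```text
clock: 4.62
eef_pos: [503.7, -20.3, 46.8]
tool_rot: [-3.141, 0.001, -2.947]
force: [1.1, -0.6, 6.4]
width: -0.3
gripper_force: 3.1
```

Request:
play_rows(deltas=[-3, 0, 0, 0, 0, 0, 0, -6, 0, 0, 0, 0, 0, 0, -9, 0, 0, 0, 0, 0, 0, -12, 0, 0, 0, 0, 0, 0, -15, 0, 0, 0, 0, 0, 0, -18, 0, 0, 0, 0, 0, 0, -18, 0, 0, 0, 0, 0, 0])

```text
clock: 5.5
eef_pos: [520.3, -17.1, 46.6]
tool_rot: [-3.141, -0.001, -2.948]
force: [0.1, -0.8, 6.1]
width: 0.1
gripper_force: 3.2
```

Run:
```python
from h import *
import cv2
s=read_state();print(s["eef_pos"],s["tool_rot"],s["force"])
print(np.linalg.inv(np.array([[np.cos(.194),-np.sin(.194)],[np.sin(.194),np.cos(.194)]]))@(s["eef_pos"][:2]-BOX[:2]))
im=get_image("scene")[180:270,225:330]
o=np.hstack([cv2.resize(im,(400,343),interpolation=cv2.INTER_CUBIC),cv2.resize(get_image("wrist")[120:336,120:372],(400,343))])
cv2.imwrite("pics/f2.png",o[:,:,::-1])
```

```text
[520.29  -17.071  46.566] [-3.141 -0.001 -2.948] [ 0.137 -0.772  6.106]
[ 4.311 -0.308]
```

View pics/f2.png

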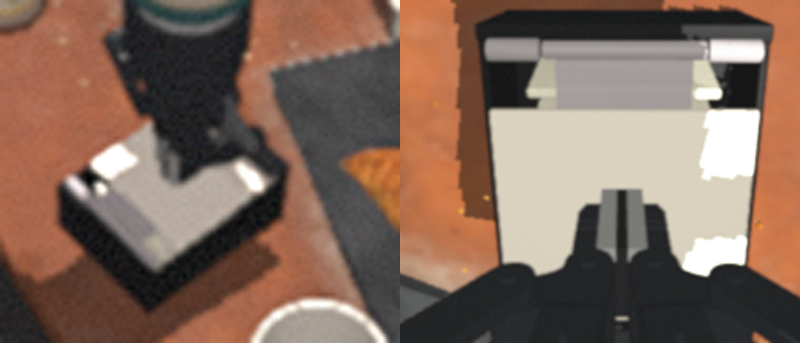

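The cover is flat and has slid about 15 mm, dragged by friction (gap at the hinge in the wrist crop, v 60–108). I ease the press slightly and go on to the rib.

Request:
play_rows(deltas=[-2, 0, -0.4, 0, 0, 0, 0, -4, 0, -0.4, 0, 0, 0, 0, -6, 0, -0.4, 0, 0, 0, 0, -8, 0, -0.4, 0, 0, 0, 0, -8, 0, -0.4, 0, 0, 0, 0])

```text
clock: 6.22
eef_pos: [524.5, -16.0, 46.3]
tool_rot: [3.141, -0.008, -2.948]
force: [-5.4, -1.4, 8.6]
width: -0.5
gripper_force: 4.0
```

Run:
```python
from h import *
import cv2
s=read_state();print(s["eef_pos"],s["tool_rot"],s["force"])
im=get_image("scene")[180:270,225:330]
o=np.hstack([cv2.resize(im,(400,343),interpolation=cv2.INTER_CUBIC),cv2.resize(get_image("wrist")[120:336,120:372],(400,343))])
cv2.imwrite("pics/f3.png",o[:,:,::-1])
```

```text
[524.455 -15.987  46.264] [ 3.141 -0.008 -2.948] [-5.413 -1.358  8.644]
```

View pics/f3.png

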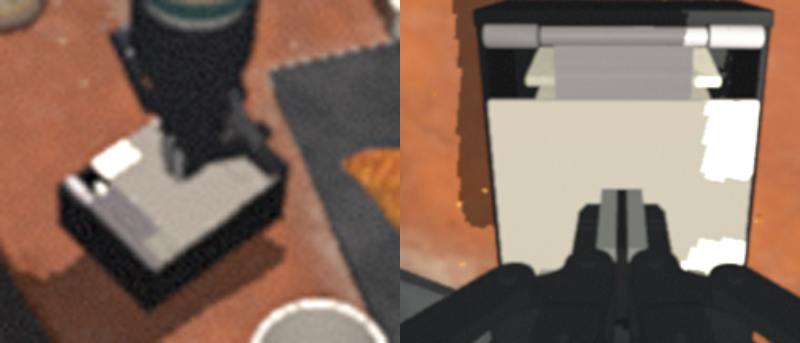

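The cover looks at its stop and the box hasn't moved. The x force is fingertip friction. I lighten the press and step forward to the rib for a gentle final push.

Request:
play_rows(deltas=[3, 0, -1, 0, 0, 0, 0, 2, 0, -2, 0, 0, 0, 0, 0, 0, -2, 0, 0, 0, 0, -2, 0, -2, 0, 0, 0, 0, -2, 0, -2, 0, 0, 0, 0])

```text
clock: 6.95
eef_pos: [530.9, -14.7, 48.5]
tool_rot: [3.141, 0.001, -2.947]
force: [-0.4, 0.2, 0.0]
width: 0.0
gripper_force: 0.4
```

Request:
play_rows(deltas=[-1, 0, 0, 0, 0, 0, 0, -2, 0, 0, 0, 0, 0, 0, -3, 0, 0, 0, 0, 0, 0, -3, 0, 0, 0, 0, 0, 0])

```text
clock: 7.45
eef_pos: [533.7, -14.3, 48.6]
tool_rot: [-3.142, 0.0, -2.947]
force: [-0.9, 0.4, 1.1]
width: -0.3
gripper_force: 0.4
```

Request:
play_rows(deltas=[-1, 0, 0, 0, 0, 0, 0, -2, 0, 0, 0, 0, 0, 0, -3, 0, 0, 0, 0, 0, 0, -3, 0, 0, 0, 0, 0, 0])

```text
clock: 7.95
eef_pos: [535.5, -13.9, 48.4]
tool_rot: [3.141, -0.002, -2.948]
force: [-2.3, -0.6, 1.2]
width: 0.3
gripper_force: 1.6
```

Request:
play_rows(deltas=[-0.7, 0, 0, 0, 0, 0, 0, -1.2, 0, 0, 0, 0, 0, 0, -1.2, 0, 0, 0, 0, 0, 0])

```text
clock: 8.32
eef_pos: [535.6, -13.9, 48.1]
tool_rot: [3.141, -0.004, -2.948]
force: [-4.9, -1.5, 0.6]
width: 0.3
gripper_force: 2.9
```

The cover is firmly at the stop via the rib. I back off and lift away.

Request:
play_rows(deltas=[4, 0, 0, 0, 0, 0, 0, 7, 0, -1, 0, 0, 0, 0, 7, 0, -20, 0, 0, 0, 0, 7, 0, -60, 0, 0, 0, 0, 60, 0, -110, 0, 0, 0, 0, 80, 0, -150, 0, 0, 0, 0, 80, 0, -150, 0, 0, 0, 0])

```text
clock: 9.2
eef_pos: [460.0, -29.5, 201.9]
tool_rot: [-3.14, 0.007, -2.948]
force: [0.1, -0.6, 0.3]
width: 0.3
gripper_force: 0.0
```

Run:
```python
from h import *
import cv2
s=read_state();print(s["eef_pos"],s["force"])
im=get_image("scene")[180:270,225:330]
o=np.hstack([cv2.resize(im,(400,343),interpolation=cv2.INTER_CUBIC),cv2.resize(get_image("wrist")[130:346,120:372],(400,343))])
cv2.imwrite("pics/f4.png",o[:,:,::-1])
```

```text
[460.006 -29.454 201.913] [ 0.143 -0.624  0.287]
```

View pics/f4.png

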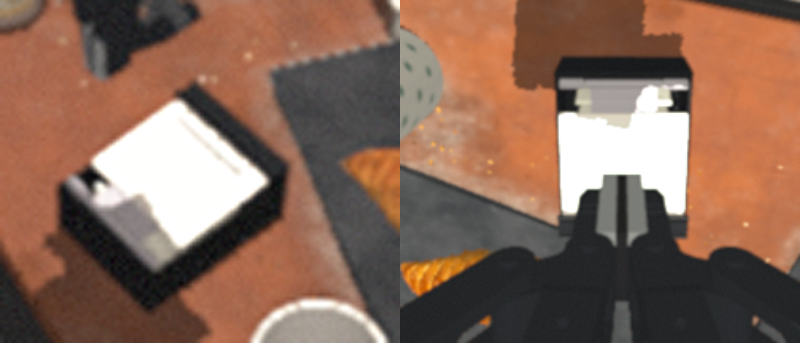

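The cover lies flat with its edge tucked beneath the lip, the hinge gap shows the full slide, the box is in its place, and the gripper is clear. I hand the job in.

```bash
python3 -c "
from cell import *
print(finish_job())"
```

```text
the job is handed in; nothing more can be done
None
```

The sachet box is closed and handed in: the cover was folded flat and slid to its stop under the lip, and it stayed there when I let go. Fingertip friction made most of the slide; the push on the rib only confirmed the stop at about 5 N.

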